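# Hold the scalded stopper over the saucer with the tongs

## Robot

A 6-joint arm with a two-finger parallel gripper is mounted at the origin on the work surface. World frame = base frame: x ahead of the robot, y to its left, z up, the work surface at z = 0. Lengths are in m, angles in rad, forces in N, time in s.
With the tool pointing down it reaches from about 0.425 to 1.125 m from the base axis. Payload 14.9 kg.
Tool frame: the origin (TCP) lies midway between the tips of the shut fingers; the grasp point (between the pads) lies 19 mm behind it; z points along the fingers, y is the line along which they close (so a half turn about z gives the same grasp; the last joint's range is limited). The gripper opens to 91 mm and grips with 3 to 60 N. Pads are 32 mm wide; open, the fingers measure 118 mm over their backs; the gripper's body (76 mm by 178 mm) begins 60 mm behind the grasp point.
Start: joints at [-1.307, 0.379, 1.734, -0, 1.028, -0.033], TCP at [0.205, -0.669, 0.214] pointing down, gripper open.
Joint ranges: [-2.77, 2.77], [-0.74, 2.19], [0, 2.66], [-1.06, 4.2], [0.31, 2.87], [-3.08, 3.08]. Speed limits (rad/s): [1.89, 1.89, 2.39, 3.14, 3.14, 3.14].

## Interface

Orientations are given as a unit quaternion [w, x, y, z].
In Python, from rig import arm gives the robot as it stands.
- The arm moves only by the tool servo_tool, never from a script. Its argument "steps" is a list of rows, each an object of numbers: "dx", "dy", "dz": the shift along the tool's x, y, z in cm; "spin": the turn about the tool's z in rad; "hand": the opening, from -1 (shut) to 1 (fully open). A call has 1 to 20 rows; each row is the pose to reach, as a shift and turn from the pose commanded when the call began, along the tool's axes at that moment; what a row does not reach only later rows make up. A row lasts 1/12 s, in which the tool goes at most 41.7 mm and 7.16 degrees, less where a joint would pass 70% of its speed; a pose out of reach is approached as far as the arm can. A call with a gripper value outside its range is refused whole. The fingers move at their own pace and stop on an object; "newtons" is the grip in N (left out, the last holds). Time passes only in rows, so rows that repeat a pose let the fingers close. It gives the time, the measured TCP pose, the force, the opening and the grip force at its end, in the units of the state.
- arm.read_state(): the state, without advancing time (a new reading comes with each control period).
- arm.capture(name): name is "scene" or "top" or "wrist"; returns a dict with "pixels" (480x640x3 uint8, red, green, blue), "z_map" (480x640 float32, m along the optical axis (not along the pixel's ray), 0 where there is no reading), "K" (3x3 intrinsics, pixels), "D" ([k1, k2, p1, p2, k3] as OpenCV has them; the pictures are not rectified), "world_to_cam" (4x4, takes a point from world to camera coordinates). Camera axes: x right, y up, looking along -z (the intrinsics and any distortion apply to the point x, -y, -z); pixel columns grow to the right and rows downward; lengths in m; the calibration is good to about 2 mm. A picture is of the moment at which its call begins.
- arm.job_done(): hands the job in; it is judged then, once.
Trained networks look in a picture, given as the dict that the camera call returned (one of the last four; its "shot" number tells which), for a name from the list of things; names that differ only in an ending like _2 or _b are one class to them, and where a whole thing is asked for, a point or a joint stands for the part that bears it (a point fixed in the world has none). Each returns a list of dicts, best first, with "confidence" (0 to 1); they miss things now and then, are a little off and sometimes report something else, mostly with a low value. They report only what shows in the picture. A call takes as long as a camera call. They do not tell look-alikes from the thing itself.
- arm.find_in(picture, thing): "at" ([column, row] in pixels, amid what is visible of it).
- arm.spot_point(picture, thing): "at" ([column, row] in pixels: a listed point, or the origin of a listed thing).
The state is a dict: "time": time; "qpos": joint angles; "joint_vel": joint speeds; "joint_efforts": joint torques, N m; "eef_pos": TCP position; "ee_rot": TCP orientation; "contact_force": force on the tool from outside, world axes, zero at the start; "torque": the same for the moment, N m; "width": opening from 0.0 (shut) to 1.0 (fully open); "grip_force": force on a finger pad.
Only numpy, scipy, OpenCV 4.12 (cv2) and the standard library are available. Lean on these libraries where they do the work, as an engineer would, in place of code of your own. Each camera call takes 0.05 s, during which the arm holds its last target. There are 200 camera calls.

## Task

The small white ceramic stopper standing on one of the upturned jars has just been scalded: pick up the kitchen tongs from their wooden rest, close them on the stopper and lift it straight up off the jar, then hold it steady over the middle of the white saucer, at least a hand's length (15 cm) above the counter. Touch the stopper with nothing but the tongs, do not let it fall, and leave the jars, bottle, jug, strainer, mug and spoon where they are. Finish while still holding: the gripper keeps squeezing the tongs, the stopper stays in the tongs, nothing is put down.

Things in the scene. Friction and masses are not known exactly. Their poses are not given: they have to be found in the camera images.
- tongs_grip (a point): Where to take the kitchen tongs: midway between the two black plastic hand grips on the outsides of the steel arms, half-way up. Arms side by side, 20 mm high, spreading level from the pivot. Each grip is 50 mm long (x), 22 mm high; 55 mm over both untouched, about 37 when closed on the stopper, 22 shut. x points along the tongs to the tips, y to the left arm, z up.
- tongs_tip (a point): Midway between the centres of the tongs' two gripping heads, 110 mm ahead of tongs_grip along x, same height and axes. Heads: flat upright steel discs, 28 mm across, 5 mm thick. Gap between them 65 mm untouched; it narrows 1.9 mm per mm that the hand grips are squeezed together. Both arms move alike, so this point stays in the middle.
- tongs: The steel tongs as a whole, 275 mm long, 0.11 kg, balancing at tongs_grip, lying level on their rest; origin on the pivot at the rear, at the underside of the arms, 120 mm behind tongs_grip and 10 mm lower; axes as tongs_grip. A wire loop trails 34 mm behind the pivot.
- tong_left (a joint): How far each arm of the tongs is closed (coupled): 0 sprung open, about 0.077 rad with the stopper between the heads, 0.14 shut. The spring pushes the hand grips apart with 8 N a side at 0, 11 N on the stopper. Squeezed to about 49 mm over the grips (0.025 rad) the tongs can be carried firmly while still open, 54 mm between the heads.
- tongs_rest: Low beechwood rest, fixed: an 8 mm board 230 x 130 mm with two bars across it, 36 mm high and 14 mm wide, on which the tongs lie. Origin on the counter, about under tongs_grip; the bars are at x = -100 mm and x = +70 mm of it, so between them fingers have room beside the grips.
- stopper_center (a point): Centre, half-way up, of the white glazed ceramic stopper: 30 mm in diameter, 36 mm high, upright sides to 26 mm, domed top, thin dark rubber band at its foot, about 45 g, standing upright on the flat upturned bottom of jar_a. Gripping it at this height or up to 5 mm lower suits the heads of the tongs.
- stopper: The same stopper; origin at the centre of its foot, 18 mm below stopper_center.
- jar_a: Squat clear glass jar, upside down on the draining rack, 84 mm in diameter, 75 mm high, 0.28 kg, loose; origin at the centre of its underside, on the slats, 40 mm above the counter. The stopper stands on top of it, 115 mm above the counter. The rack is a fixed slatted beech frame 270 mm deep and 370 mm wide.
- jar_b: The other squat jar, the same but bare, upside down beside jar_a in the front row of the rack (about 150 mm apart); origin at the centre of its underside. Leave it standing.
- bottle: Tall green glass bottle with a swing-top clamp lid, 72 mm in diameter, 252 mm high, upright at the back (far side) of the rack; origin at the centre of its foot. Leave it standing.
- jug: White ceramic milk jug, 80 mm wide, 105 mm high, upright at the back of the rack; origin at the centre of its foot. Leave it standing.
- strainer: Steel tea strainer, bowl side up like a dome, 78 mm across and 31 mm high, its folding handle beside it, lying on the counter in front of the rack; origin at the centre of its underside. Leave it.
- mug: Blue mug, 82 mm in diameter, 95 mm high, on the counter to the right of the rack; origin at the centre of its foot. Leave it.
- spoon: Wooden spoon 220 mm long lying on the counter beyond the saucer; origin under its middle. Leave it.
- saucer: White ceramic saucer, 140 mm across and 19 mm high, fixed on the counter to the left of the rack; origin at the centre of its underside, on the counter.
Things that resemble listed ones, but are neither listed nor needed, are in the scene too. What is shaped like the jar_a but turquoise is not meant.

How it is judged:
On the way, in this order (a step that is already met when the one before it is completed fails the run):
1. the tongs are picked up, the stopper still standing on its jar (height (world z) of tongs_grip above 0.07 m and contact force between the fingers and tongs above 1 N and distance of stopper_center from where it was at the start of the episode below 0.005 m), for 0.2 s.
2. the tongs have the stopper and it is lifted clear above its jar (contact force between tongs and stopper above 1 N and contact force between the fingers and tongs above 1 N and height (world z) of stopper_center above 0.15 m and horizontal distance between stopper_center and jar_a below 0.05 m and contact force between stopper and jar_a below 0.5 N), for 0.2 s.
At the end, for the whole second after the job is handed in: Fingers squeeze the tongs and the tongs the stopper (over 1 N each); the stopper, in the heads, hangs still with its centre within 50 mm of the saucer's centre seen from above and 140 mm or more above the counter; fingers off it; bystanders within 30 mm of their places (contact force between tongs and stopper above 1 N and contact force between the fingers and tongs above 1 N and height (world z) of stopper_center above 0.14 m and horizontal distance between stopper_center and saucer below 0.05 m and linear speed of stopper below 0.04 m/s and distance between stopper_center and tongs_tip below 0.03 m and value of joint tong_left above 0.04 rad and contact force between the fingers and stopper below 0.1 N and distance of each of jar_a, jar_b, bottle, jug, strainer, mug, spoon from where it was at the start of the episode below 0.03 m); the arm keeps its last pose, push and grip.
It fails at once if the robot itself touches the stopper (contact force between any of the fingers, the arm and stopper above 0.3 N).
It fails at once if the stopper falls (height (world z) of stopper_center below 0.09 m).
It fails at once if a bystander is knocked over or pushed away (distance of any of jar_a, jar_b, bottle, jug, strainer, mug, spoon from where it was at the start of the episode above 0.03 m or angle between any of jar_a, jar_b, bottle, jug, strainer, mug's own z axis and vertical above 0.35 rad).
It also fails if it takes over 45 s, if anything falls off the work surface, if the arm or the gripper's body presses on something with over 40 N, if the wrist force passes 120 N, or if a joint passes its speed limit or range.

## Working session

There is one attempt and no reset: what is moved stays moved. The work goes in short steps, Python scripts to look and compute and a tool call to move; the robot and the scene stay as the last step left them, time stands still between calls to the robot, and variables do not carry over. Pictures are saved under pics/ and viewed, at most 10 in all, crops included, and the job is handed in when it is done.

Besides the shell and the picture viewer there is one more tool, called after "Request:" as a command line: name --argument value ..., lists and objects as JSON in quotes. servo_tool: Moves the arm, as the interface text tells. Its arguments: {"type":"object","properties":{"steps":{"type":"array","items":{"type":"object","properties":{"dx":{"type":"number"},"dy":{"type":"number"},"dz":{"type":"number"},"spin":{"type":"number"},"hand":{"type":"number"}}}},"newtons":{"type":"number"}},"required":["steps"]}

```bash
mkdir -p pics; cat > h.py <<'E'
import numpy as np, cv2
from rig import arm
from scipy.spatial.transform import Rotation as R
def save(p,name,box=None,s=1):
    im=p["pixels"][:,:,::-1]
    if box: im=im[box[1]:box[3],box[0]:box[2]]
    cv2.imwrite("pics/"+name,cv2.resize(im,None,fx=s,fy=s,interpolation=cv2.INTER_CUBIC))
def ray(p,uv):
    n=cv2.undistortPoints(np.array([[uv]],float),np.array(p["K"]),np.array(p["D"]))[0,0]
    M=np.linalg.inv(p["world_to_cam"])
    return M[:3,3], M[:3,:3]@np.array([n[0],-n[1],-1.])
def at_z(p,uv,z):
    o,d=ray(p,uv); return o+d*(z-o[2])/d[2]
def at_d(p,uv):
    o,d=ray(p,uv); return o+d*p["z_map"][int(round(uv[1])),int(round(uv[0]))]
def proj(p,X):
    c=np.array(p["world_to_cam"])@np.append(X,1); c=c*[1,-1,-1,1]
    return cv2.projectPoints(c[None,:3],np.zeros(3),np.zeros(3),np.array(p["K"]),np.array(p["D"]))[0].ravel()
E
python3 - <<'E'
from h import *
np.set_printoptions(precision=3,suppress=True)
s=arm.read_state(); print(s["eef_pos"],s["ee_rot"],s["width"])
for n in ("top","scene"):
    p=arm.capture(n); save(p,n+"0.png")
    for t in ("tongs_grip","tongs_tip","tongs","stopper_center","jar_a","saucer","tongs_rest"):
        for r in arm.spot_point(p,t)[:3]: print(n,t,np.round(r["at"]),round(r["confidence"],2),at_d(p,r["at"]))
E
```

```text
[ 0.205 -0.669  0.213] [-0.001  0.989  0.148 -0.   ] 1.001156813079811
top tongs_grip [440. 284.] 0.81 [ 0.424 -0.278  0.006]
top tongs_grip [350. 149.] 0.56 [ 0.715 -0.061  0.155]
top tongs_tip [446. 234.] 0.57 [ 0.544 -0.3    0.001]
top tongs [433. 285.] 0.73 [ 0.421 -0.26   0.01 ]
top tongs [426. 337.] 0.64 [ 0.305 -0.226  0.058]
top stopper_center [334. 192.] 0.6 [ 0.62  -0.023  0.151]
top stopper_center [437. 286.] 0.34 [ 0.419 -0.269  0.008]
top jar_a [407. 181.] 0.93 [ 0.659 -0.196  0.074]
top jar_a [264. 211.] 0.81 [0.589 0.129 0.114]
top jar_a [335. 202.] 0.8 [ 0.606 -0.028  0.114]
top saucer [190. 282.] 0.73 [0.44  0.314 0.011]
top tongs_rest [434. 284.] 0.57 [ 0.425 -0.263  0.007]
top tongs_rest [334. 197.] 0.25 [ 0.609 -0.023  0.148]
scene tongs_grip [244. 196.] 0.77 [ 0.381 -0.293  0.01 ]
scene tongs_tip [206. 212.] 0.96 [ 0.753 -0.053  0.265]
scene tongs_tip [274. 243.] 0.56 [ 0.634 -0.011  0.143]
scene tongs [282. 181.] 0.91 [ 0.312 -0.221  0.045]
scene stopper_center [276. 244.] 0.51 [ 0.631 -0.009  0.14 ]
scene jar_a [188. 275.] 0.78 [ 0.701 -0.179  0.035]
scene jar_a [279. 279.] 0.68 [0.651 0.008 0.076]
scene jar_a [350. 304.] 0.66 [0.643 0.155 0.082]
scene saucer [472. 307.] 0.68 [0.454 0.33  0.01 ]
scene saucer [278. 242.] 0.61 [ 0.625 -0.008  0.142]
scene tongs_rest [243. 212.] 0.64 [ 0.438 -0.249  0.009]
```

View pics/top0.png

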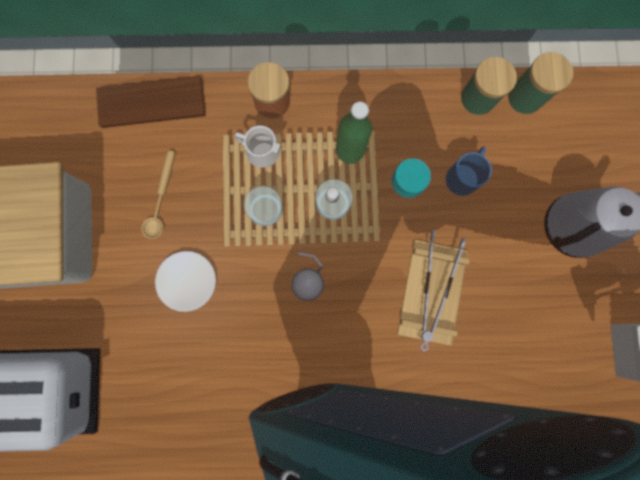

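View pics/scene0.png

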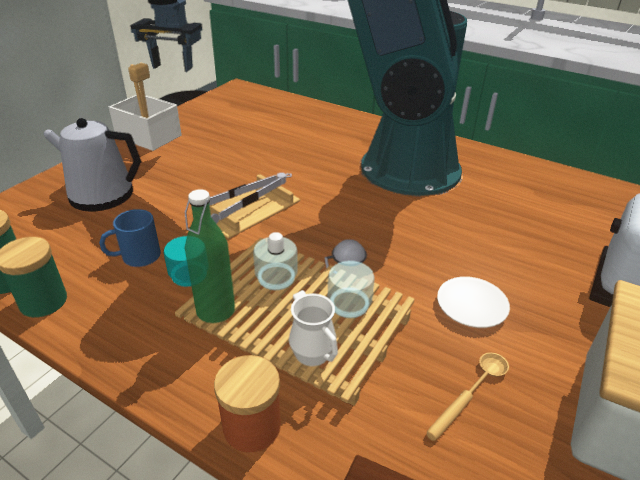

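The top picture shows the tongs on the rest with the pivot at about (427,337) and the heads at (432,236) and (462,242). The saucer is at (185,281).

- **Stopper candidates:** the white knob on a clear jar at (333,194), the white bottle cap at (360,110) and the white jug at (262,145).
- **Jar candidates:** clear with stopper at (334,200), bare clear at (264,207) and turquoise at (411,178).

I choose the knob at (333,194) on the clear jar and will check it in a crop.

```bash
python3 - <<'E'
from h import *
np.set_printoptions(precision=3,suppress=True)
p=arm.capture("top"); save(p,"crop1.png",(300,160,500,360),3)
for n,uv,z in (("piv",(427,337),.046),("headL",(432.5,236),.046),("headR",(462.5,242),.046),("saucer",(185,281),.015),("stop",(333,194),.145)):
    print(n,at_z(p,uv,z))
w=arm.capture("wrist"); print(w["world_to_cam"], w["K"])
E
```

```text
piv [ 0.303 -0.232  0.046]
headL [ 0.534 -0.256  0.046]
headR [ 0.519 -0.326  0.046]
saucer [0.444 0.326 0.015]
stop [ 0.617 -0.022  0.145]
[[ 0.293 -0.956 -0.001 -0.7  ]
 [ 0.925  0.284 -0.253  0.03 ]
 [ 0.242  0.073  0.967 -0.39 ]
 [ 0.     0.     0.     1.   ]] [[367.845   0.    319.123]
 [  0.    367.845 237.225]
 [  0.      0.      1.   ]]
```

View pics/crop1.png

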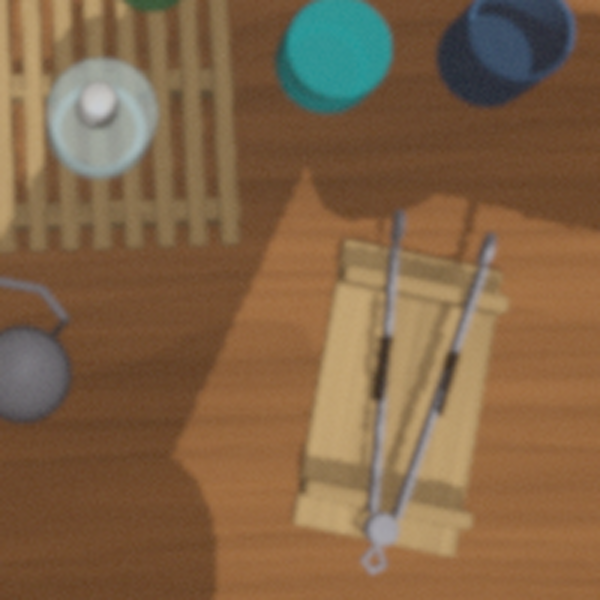

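The crop confirms the white knob on the clear jar (crop 97,103). The black grips are at crop (382,367) and (449,382) and the pivot at (382,530). Next I move above tongs_grip.

Request:
servo_tool --steps '[{"dx": 8, "dy": -8, "spin": 0.14, "hand": 1}, {"dx": 16, "dy": -16, "spin": 0.28, "hand": 1}, {"dx": 24, "dy": -24, "spin": 0.42, "hand": 1}, {"dx": 32.4, "dy": -32.6, "spin": 0.555, "hand": 1}, {"dx": 32.4, "dy": -32.6, "spin": 0.555, "hand": 1}, {"dx": 32.4, "dy": -32.6, "spin": 0.555, "hand": 1}, {"dx": 32.4, "dy": -32.6, "spin": 0.555, "hand": 1}, {"dx": 32.4, "dy": -32.6, "spin": 0.555, "hand": 1}, {"dx": 32.4, "dy": -32.6, "spin": 0.555, "hand": 1}, {"dx": 32.4, "dy": -32.6, "spin": 0.555, "hand": 1}, {"dx": 32.4, "dy": -32.6, "spin": 0.555, "hand": 1}, {"dx": 32.4, "dy": -32.6, "spin": 0.555, "hand": 1}, {"dx": 32.4, "dy": -32.6, "spin": 0.555, "hand": 1}, {"dx": 32.4, "dy": -32.6, "spin": 0.555, "hand": 1}, {"dx": 32.4, "dy": -32.6, "spin": 0.555, "hand": 1}, {"dx": 32.4, "dy": -32.6, "spin": 0.555, "hand": 1}]' --newtons 20

```text
invalid input at $.steps[0]: expected keys dx, dy, dz, spin, hand
```

```bash
python3 - <<'E'
from h import *
np.set_printoptions(precision=3,suppress=True)
w=arm.capture("wrist"); save(w,"wrist1.png")
s=arm.read_state(); print(s["eef_pos"],R.from_quat(np.roll(s["ee_rot"],-1)).as_matrix()[:,0],s["width"],s["qpos"],s["time"])
for t in ("tongs_grip","tongs_tip","tongs","tongs_rest"):
    for r in arm.spot_point(w,t)[:2]: print(t,np.round(r["at"]),round(r["confidence"],2),at_z(w,r["at"],{"tongs":.036,"tongs_rest":0}.get(t,.046)))
E
```

```text
[ 0.205 -0.669  0.214] [ 0.956  0.292 -0.   ] 1.001786731351066 [-1.307  0.379  1.734 -0.     1.028 -0.033] 0.95
```

View pics/wrist1.png

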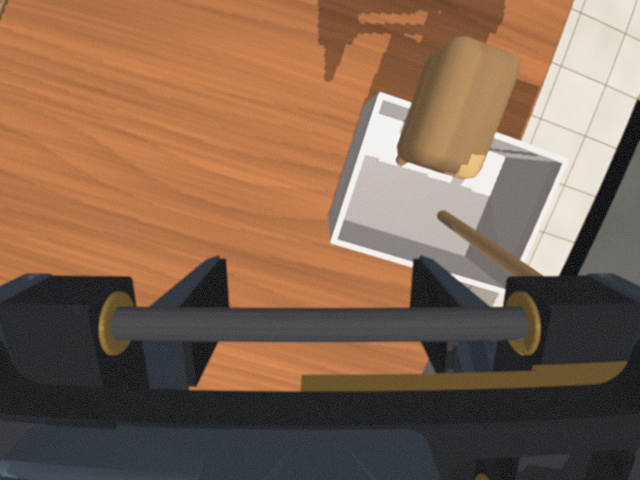

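The call was refused because every row needs all the keys. The wrist picture only shows the utensil box at the start pose (around 450,180), and nothing moved.

Request:
servo_tool --steps '[{"dx": 32.4, "dy": -32.6, "dz": 0, "spin": 0.555, "hand": 1}, {"dx": 32.4, "dy": -32.6, "dz": 0, "spin": 0.555, "hand": 1}, {"dx": 32.4, "dy": -32.6, "dz": 0, "spin": 0.555, "hand": 1}, {"dx": 32.4, "dy": -32.6, "dz": 0, "spin": 0.555, "hand": 1}, {"dx": 32.4, "dy": -32.6, "dz": 0, "spin": 0.555, "hand": 1}, {"dx": 32.4, "dy": -32.6, "dz": 0, "spin": 0.555, "hand": 1}, {"dx": 32.4, "dy": -32.6, "dz": 0, "spin": 0.555, "hand": 1}, {"dx": 32.4, "dy": -32.6, "dz": 0, "spin": 0.555, "hand": 1}, {"dx": 32.4, "dy": -32.6, "dz": 0, "spin": 0.555, "hand": 1}, {"dx": 32.4, "dy": -32.6, "dz": 0, "spin": 0.555, "hand": 1}, {"dx": 32.4, "dy": -32.6, "dz": 0, "spin": 0.555, "hand": 1}, {"dx": 32.4, "dy": -32.6, "dz": 0, "spin": 0.555, "hand": 1}, {"dx": 32.4, "dy": -32.6, "dz": 0, "spin": 0.555, "hand": 1}, {"dx": 32.4, "dy": -32.6, "dz": 0, "spin": 0.555, "hand": 1}, {"dx": 32.4, "dy": -32.6, "dz": 0, "spin": 0.555, "hand": 1}, {"dx": 32.4, "dy": -32.6, "dz": 0, "spin": 0.555, "hand": 1}]' --newtons 20

```text
time: 2.48
eef_pos: [0.4187, -0.264, 0.2139]
ee_rot: [0.0, 0.992, -0.13, -0.0]
contact_force: [-0.3, -0.4, 1.0]
width: 0.998
grip_force: 0.0
```

```bash
python3 - <<'E'
from h import *
np.set_printoptions(precision=3,suppress=True)
w=arm.capture("wrist"); save(w,"wrist2.png")
s=arm.read_state(); print(s["eef_pos"],R.from_quat(np.roll(s["ee_rot"],-1)).as_matrix()[:,0],s["width"],s["qpos"],s["time"])
for t in ("tongs_grip","tongs_tip","tongs","tongs_rest"):
    for r in arm.spot_point(w,t)[:2]: print(t,np.round(r["at"]),round(r["confidence"],2),at_z(w,r["at"],{"tongs":.036,"tongs_rest":0}.get(t,.046)))
t=arm.capture("top"); save(t,"top2.png",(380,220,500,360),4)
E
```

```text
[ 0.419 -0.264  0.214] [ 0.966 -0.257 -0.   ] 0.9980112191518965 [-0.609  0.05   2.142 -0.     0.949  1.221] 2.5333
tongs_rest [316. 207.] 0.9 [ 0.423 -0.262  0.   ]
```

View pics/wrist2.png

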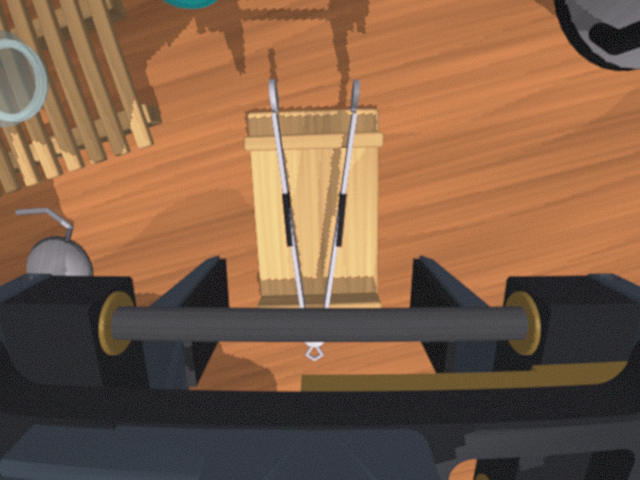

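The wrist view shows the grips at about (288,220) and (341,220), the heads at (274,97) and (356,97), and the loop at (315,352). The tongs run almost straight along the tool.

```bash
python3 - <<'E'
from h import *
np.set_printoptions(precision=4,suppress=True)
w=arm.capture("wrist")
s=arm.read_state(); Rm=R.from_quat(np.roll(s["ee_rot"],-1)).as_matrix()
P={}
for n,uv,z in (("gL",(288,220),.052),("gR",(341,220),.052),("hL",(274.5,97),.05),("hR",(356,97),.05),("loop",(315,345),.046)):
    P[n]=at_z(w,uv,z); print(n,P[n],"tool cm",Rm.T@(P[n]-s["eef_pos"])*100)
g=(P["gL"]+P["gR"])/2; h=(P["hL"]+P["hR"])/2; print(g,h,np.arctan2(*(h-g)[[1,0]]),np.hypot(*(h-g)[:2]))
E
```

```text
gL [ 0.4262 -0.2363  0.052 ] tool cm [ 0.0069 -2.7835 16.1881]
gR [ 0.4138 -0.2835  0.052 ] tool cm [ 0.0096  2.1025 16.188 ]
hL [ 0.5332 -0.2544  0.05  ] tool cm [10.8151 -3.7656 16.3872]
hR [ 0.5152 -0.3223  0.05  ] tool cm [10.8117  3.2611 16.387 ]
loop [ 0.291  -0.2258  0.046 ] tool cm [-13.3324  -0.338   16.7892]
[ 0.42   -0.2599  0.052 ] [ 0.5242 -0.2884  0.05  ] -0.2668837073940881 0.10805463431671787
```

Request:
servo_tool --steps '[{"dx": 0.1, "dy": -0.3, "dz": 3, "spin": 0, "hand": 1}, {"dx": 0.1, "dy": -0.3, "dz": 6, "spin": 0, "hand": 1}, {"dx": 0.1, "dy": -0.3, "dz": 9, "spin": 0, "hand": 1}, {"dx": 0.1, "dy": -0.3, "dz": 12, "spin": 0, "hand": 1}, {"dx": 0.1, "dy": -0.3, "dz": 15, "spin": 0, "hand": 1}, {"dx": 0.1, "dy": -0.3, "dz": 17, "spin": 0, "hand": 1}, {"dx": 0.1, "dy": -0.3, "dz": 18.7, "spin": 0, "hand": 1}, {"dx": 0.1, "dy": -0.3, "dz": 18.7, "spin": 0, "hand": 1}, {"dx": 0.1, "dy": -0.3, "dz": 18.7, "spin": 0, "hand": 0.4}, {"dx": 0.1, "dy": -0.3, "dz": 18.7, "spin": 0, "hand": 0.25}, {"dx": 0.1, "dy": -0.3, "dz": 18.7, "spin": 0, "hand": 0.15}, {"dx": 0.1, "dy": -0.3, "dz": 18.7, "spin": 0, "hand": 0.07}, {"dx": 0.1, "dy": -0.3, "dz": 18.7, "spin": 0, "hand": 0.07}, {"dx": 0.1, "dy": -0.3, "dz": 18.7, "spin": 0, "hand": 0.07}, {"dx": 0.1, "dy": -0.3, "dz": 18.7, "spin": 0, "hand": 0.07}, {"dx": 0.1, "dy": -0.3, "dz": 18.7, "spin": 0, "hand": 0.07}]' --newtons 25

```text
time: 4.17
eef_pos: [0.4216, -0.2607, 0.0276]
ee_rot: [0.0, 0.992, -0.129, 0.001]
contact_force: [-0.3, 0.9, 7.4]
width: 0.533
grip_force: 10.9
```

Request:
servo_tool --steps '[{"dx": 0, "dy": 0, "dz": -0.5, "spin": 0, "hand": 0.07}, {"dx": 0, "dy": 0, "dz": -1.5, "spin": 0, "hand": 0.07}, {"dx": 0, "dy": 0, "dz": -3, "spin": 0, "hand": 0.07}, {"dx": 0, "dy": 0, "dz": -5, "spin": 0, "hand": 0.07}, {"dx": 0, "dy": 0, "dz": -7.5, "spin": 0, "hand": 0.07}, {"dx": 0, "dy": 0, "dz": -10, "spin": 0, "hand": 0.07}, {"dx": 0, "dy": 0, "dz": -12.5, "spin": 0, "hand": 0.07}, {"dx": 0, "dy": 0, "dz": -14.5, "spin": 0, "hand": 0.07}, {"dx": 0, "dy": 0, "dz": -16, "spin": 0, "hand": 0.07}, {"dx": 0, "dy": 0, "dz": -16, "spin": 0, "hand": 0.07}, {"dx": 0, "dy": 0, "dz": -16, "spin": 0, "hand": 0.07}]'

```text
time: 5.08
eef_pos: [0.4211, -0.2604, 0.1877]
ee_rot: [0.0, 0.992, -0.129, 0.001]
contact_force: [-0.7, 0.6, -2.0]
width: 0.533
grip_force: 8.3
```

```bash
python3 - <<'E'
from h import *
np.set_printoptions(precision=4,suppress=True)
w=arm.capture("wrist"); t=arm.capture("top"); c=arm.capture("scene")
a=w["pixels"]; b=cv2.resize(c["pixels"][130:310,130:370],(480,360))
im=np.zeros((480,800,3),np.uint8); im[:,:320]=a[::1,160:480]; im[:360,320:]=b
cv2.imwrite("pics/mix3.png",im[:,:,::-1])
s=arm.read_state(); print(s["eef_pos"],s["width"],s["grip_force"],s["contact_force"])
for n,p in (("top",t),("scene",c)):
  for r in arm.find_in(p,"stopper")[:3]: print(n,np.round(r["at"],1),r["confidence"],at_d(p,r["at"]))
E
```

```text
[ 0.4203 -0.2598  0.1859] 0.5400506905861081 8.305446803569794 [ 0.4996  1.3715 -0.5979]
top [453.7 236.8] 0.65 [ 0.51   -0.2565  0.2166]
top [330.7 194.2] 0.5 [ 0.6152 -0.0166  0.1532]
scene [274.2 244.5] 0.87 [ 0.637  -0.0095  0.1427]
```

View pics/mix3.png

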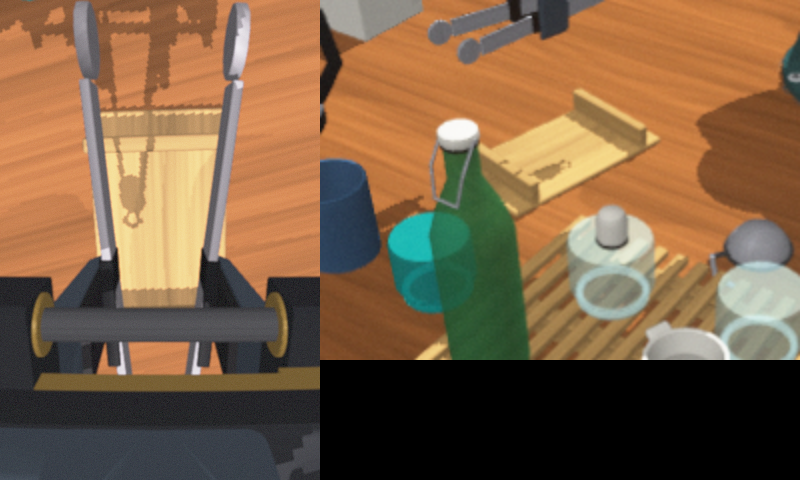

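The wrist half shows the tongs firm in the fingers and open, with heads at wrist px (247,40) and (396,40). The scene half shows them level, with the rest empty and the stopper still on its jar (mix px 612,226). Now I measure the heads in the tool frame and the stopper axis from depth.

```bash
cat >> h.py <<'E'
def cloud(p,box):
    u0,v0,u1,v1=box; uu,vv=np.meshgrid(np.arange(u0,u1),np.arange(v0,v1)); uv=np.stack([uu.ravel(),vv.ravel()],1).astype(float)
    n=cv2.undistortPoints(uv[:,None],np.array(p["K"]),np.array(p["D"]))[:,0]
    z=p["z_map"][v0:v1,u0:u1].ravel(); ok=z>0; n=n[ok]; z=z[ok]
    M=np.linalg.inv(p["world_to_cam"]); C=np.stack([n[:,0]*z,-n[:,1]*z,-z],1)
    return C@M[:3,:3].T+M[:3,3], uv[ok]
E
python3 - <<'E'
from h import *
np.set_printoptions(precision=4,suppress=True)
w=arm.capture("wrist"); t=arm.capture("top"); c=arm.capture("scene")
s=arm.read_state(); Rm=R.from_quat(np.roll(s["ee_rot"],-1)).as_matrix(); e=np.array(s["eef_pos"]); print(e,s["ee_rot"])
X,uv=cloud(w,(200,0,440,110)); T=(X-e)@Rm
for n,m in (("L",T[:,1]<0),("R",T[:,1]>0)):
    q=T[m&(X[:,2]>.16)&(T[:,0]>.08)]; print(n,len(q),q.min(0),q.max(0),np.median(q,0))
for n,p,b in (("top",t,(315,175,350,215)),("scene",c,(255,220,300,270))):
    X,uv=cloud(p,b); k=(X[:,2]>.122)&(X[:,2]<.16)&(np.hypot(X[:,0]-.62,X[:,1]+.017)<.035)
    q=X[k]; print(n,len(q),q.min(0),q.max(0),q.mean(0),"uv",uv[k].mean(0),uv[k].min(0),uv[k].max(0),"ray",at_z(p,uv[k].mean(0),.136))
for n,p in (("top",t),("scene",c)):
  for th in ("stopper_center","stopper"):
    for r in arm.spot_point(p,th)[:2]: print(n,th,np.round(r["at"],1),round(r["confidence"],2),at_z(p,r["at"],.133 if "_" in th else .115))
print("saucer",[at_z(t,r["at"],0.0) for r in arm.spot_point(t,"saucer")[:1]],[at_z(t,r["at"],.015) for r in arm.find_in(t,"saucer")[:1]])
E
```

```text
[ 0.4207 -0.2601  0.1863] [-0.0002  0.9917 -0.1288 -0.0005]
L 2190 [ 0.0821 -0.0294 -0.0324] [ 0.1216 -0.0234 -0.0038] [ 0.1031 -0.025  -0.0266]
R 2198 [ 0.0822  0.0265 -0.0329] [ 0.1221  0.0329 -0.0043] [ 0.1028  0.0283 -0.0264]
top 166 [ 0.6052 -0.0337  0.1221] [ 0.6341 -0.0052  0.1562] [ 0.6173 -0.0196  0.1455] uv [331.9217 193.9337] [325. 187.] [338. 201.] ray [ 0.6195 -0.02    0.136 ]
scene 270 [ 0.6099 -0.0324  0.1221] [ 0.638  -0.0032  0.153 ] [ 0.628  -0.0145  0.1397] uv [274.9148 242.3   ] [267. 233.] [283. 253.] ray [ 0.6241 -0.0174  0.136 ]
top stopper_center [332.8 192.9] 0.49 [ 0.6224 -0.0221  0.133 ]
top stopper_center [186.4 283.9] 0.25 [0.4317 0.2932 0.133 ]
top stopper [351.4 147.1] 0.73 [ 0.7306 -0.0675  0.115 ]
top stopper [332.8 193. ] 0.69 [ 0.6261 -0.023   0.115 ]
scene stopper_center [278.3 242.5] 0.6 [ 0.6181 -0.0141  0.133 ]
scene stopper [273.8 250.5] 0.54 [ 0.6242 -0.0208  0.115 ]
saucer [array([0.435 , 0.3244, 0.    ])] [array([0.4388, 0.329 , 0.015 ])]
```

Request:
servo_tool --steps '[{"dx": 0.1, "dy": -1, "dz": 0, "spin": -0.01, "hand": 0.07}, {"dx": 0.3, "dy": -3, "dz": 0, "spin": -0.03, "hand": 0.07}, {"dx": 0.6, "dy": -6, "dz": 0, "spin": -0.06, "hand": 0.07}, {"dx": 0.9, "dy": -9, "dz": 0, "spin": -0.09, "hand": 0.07}, {"dx": 1.2, "dy": -12, "dz": 0, "spin": -0.12, "hand": 0.07}, {"dx": 1.6, "dy": -15, "dz": 0, "spin": -0.15, "hand": 0.07}, {"dx": 1.9, "dy": -18, "dz": 0, "spin": -0.18, "hand": 0.07}, {"dx": 2.2, "dy": -21, "dz": 0, "spin": -0.21, "hand": 0.07}, {"dx": 2.5, "dy": -23.5, "dz": 0, "spin": -0.235, "hand": 0.07}, {"dx": 2.6, "dy": -25, "dz": 0, "spin": -0.25, "hand": 0.07}, {"dx": 2.7, "dy": -25.9, "dz": 0, "spin": -0.258, "hand": 0.07}, {"dx": 2.7, "dy": -25.9, "dz": 0, "spin": -0.258, "hand": 0.07}, {"dx": 2.7, "dy": -25.9, "dz": 0, "spin": -0.258, "hand": 0.07}]'

```text
time: 6.87
eef_pos: [0.513, -0.0166, 0.1869]
ee_rot: [0.0, 1.0, 0.0, -0.0]
contact_force: [0.2, -0.1, -0.8]
width: 0.534
grip_force: 8.3
```

```bash
python3 - <<'E'
from h import *
np.set_printoptions(precision=4,suppress=True)
w=arm.capture("wrist"); save(w,"wrist4.png")
s=arm.read_state(); Rm=R.from_quat(np.roll(s["ee_rot"],-1)).as_matrix(); e=np.array(s["eef_pos"]); print(e,s["ee_rot"],s["width"],s["grip_force"])
X,uv=cloud(w,(200,0,440,220)); T=(X-e)@Rm
for n,m in (("L",T[:,1]<0),("R",T[:,1]>0)):
    q=T[m&(X[:,2]>.165)&(T[:,0]>.08)]; print(n,len(q),q.min(0),q.max(0))
k=(X[:,2]>.122)&(X[:,2]<.158)&(np.hypot(X[:,0]-.62,X[:,1]+.018)<.035); q=T[k]; print("stopper",len(q),q.min(0),q.max(0),q.mean(0),uv[k].mean(0))
E
```

```text
[ 0.5129 -0.0171  0.1868] [ 0.      1.     -0.0003 -0.0001] 0.5355601154284974 8.305383771657944
L 2307 [ 0.08   -0.0301 -0.0333] [ 0.1221 -0.024  -0.0036]
R 2320 [ 0.08    0.0259 -0.0332] [ 0.1214  0.0324 -0.004 ]
stopper 2420 [ 0.0919 -0.0115  0.0345] [0.1217 0.0173 0.0648] [0.1053 0.0025 0.0404] [323.5475  75.1777]
```

View pics/wrist4.png

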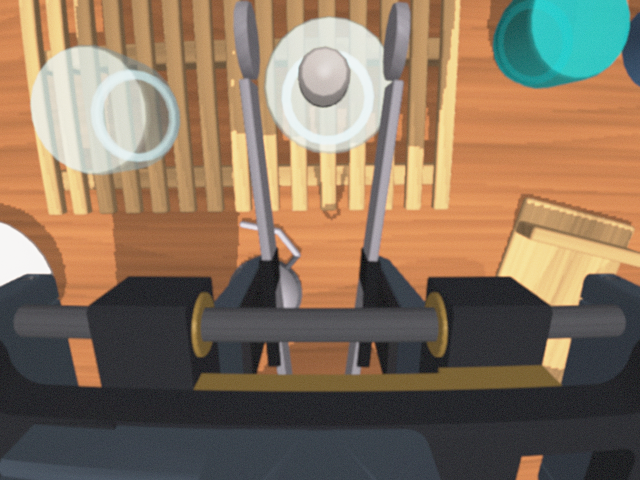

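The wrist view shows the heads at (246,40) and (397,40) on either side of the stopper at (323,75), on the clear jar and well centred. Measured correction is dy +0.15 cm, then 7.2 cm down.

Request:
servo_tool --steps '[{"dx": 0, "dy": 0.15, "dz": 0.7, "spin": 0, "hand": 0.07}, {"dx": 0, "dy": 0.15, "dz": 2, "spin": 0, "hand": 0.07}, {"dx": 0, "dy": 0.15, "dz": 3.5, "spin": 0, "hand": 0.07}, {"dx": 0, "dy": 0.15, "dz": 5, "spin": 0, "hand": 0.07}, {"dx": 0, "dy": 0.15, "dz": 6.2, "spin": 0, "hand": 0.07}, {"dx": 0, "dy": 0.15, "dz": 7, "spin": 0, "hand": 0.07}, {"dx": 0, "dy": 0.15, "dz": 7.2, "spin": 0, "hand": 0.07}, {"dx": 0, "dy": 0.15, "dz": 7.2, "spin": 0, "hand": 0.07}, {"dx": 0, "dy": 0.15, "dz": 7.2, "spin": 0, "hand": 0.07}]'

```text
time: 7.67
eef_pos: [0.5135, -0.0184, 0.1153]
ee_rot: [0.0, 1.0, -0.0, 0.0]
contact_force: [-0.6, 0.1, -1.7]
width: 0.534
grip_force: 8.3
```

```bash
python3 - <<'E'
from h import *
np.set_printoptions(precision=4,suppress=True)
w=arm.capture("wrist"); c=arm.capture("scene")
b=cv2.resize(c["pixels"][190:310,180:340],(480,360))
im=np.zeros((480,800,3),np.uint8); im[:,:320]=w["pixels"][:,160:480]; im[:360,320:]=b
cv2.imwrite("pics/mix5.png",im[:,:,::-1])
s=arm.read_state(); Rm=R.from_quat(np.roll(s["ee_rot"],-1)).as_matrix(); e=np.array(s["eef_pos"]); print(e,s["width"],s["grip_force"],s["contact_force"])
X,uv=cloud(w,(200,0,440,110)); T=(X-e)@Rm
for n,m in (("L",T[:,1]<-.019),("R",T[:,1]>.022),("S",np.hypot(T[:,0]-.107,T[:,1]-.001)<.019)):
    q=T[m&(X[:,2]>.1235)&(T[:,0]>.085)&(abs(T[:,1])<.045)]; print(n,len(q),q.min(0),q.max(0))
E
```

```text
[ 0.5137 -0.0183  0.1156] 0.5371791866775847 8.305453509092331 [-0.0899  0.2992 -1.2079]
L 2020 [ 0.085  -0.0293 -0.0323] [ 0.1217 -0.0234 -0.0078]
R 2014 [ 0.085   0.0266 -0.0327] [ 0.1215  0.0329 -0.0078]
S 5726 [ 0.0907 -0.013  -0.0368] [ 0.1201  0.0163 -0.0078]
```

View pics/mix5.png

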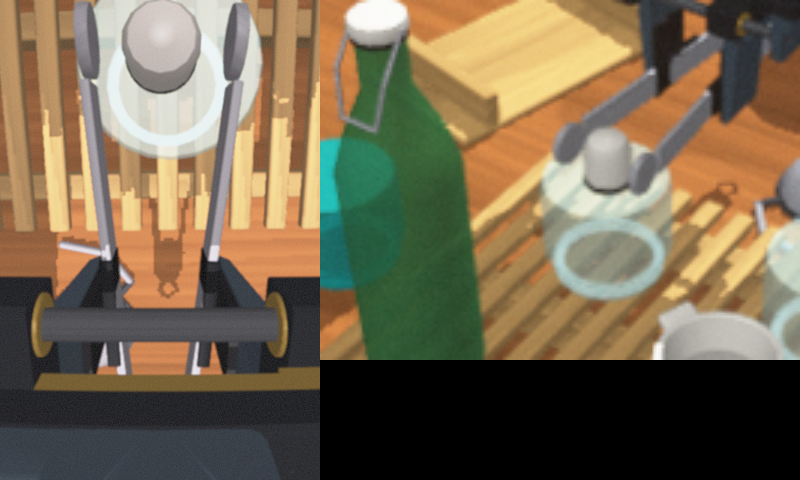

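The heads (mix px 567,142 and 643,171) straddle the stopper (607,155) just above the jar, centred to about 2 mm. Closing.

Request:
servo_tool --steps '[{"dx": 0, "dy": 0, "dz": 0, "spin": 0, "hand": 0}, {"dx": 0, "dy": 0, "dz": 0, "spin": 0, "hand": -0.07}, {"dx": 0, "dy": 0, "dz": 0, "spin": 0, "hand": -0.13}, {"dx": 0, "dy": 0, "dz": 0, "spin": 0, "hand": -0.19}, {"dx": 0, "dy": 0, "dz": 0, "spin": 0, "hand": -0.25}, {"dx": 0, "dy": 0, "dz": 0, "spin": 0, "hand": -0.4}, {"dx": 0, "dy": 0, "dz": 0, "spin": 0, "hand": -0.5}, {"dx": 0, "dy": 0, "dz": 0, "spin": 0, "hand": -0.5}, {"dx": 0, "dy": 0, "dz": 0, "spin": 0, "hand": -0.5}, {"dx": 0, "dy": 0, "dz": 0, "spin": 0, "hand": -0.5}]' --newtons 30

```text
time: 8.6
eef_pos: [0.5133, -0.0182, 0.115]
ee_rot: [-0.0, 1.0, -0.0, 0.0]
contact_force: [-0.4, -0.1, 0.0]
width: 0.397
grip_force: 30.0
```

Request:
servo_tool --steps '[{"dx": 0, "dy": 0, "dz": -0.3, "spin": 0, "hand": -0.5}, {"dx": 0, "dy": 0, "dz": -1, "spin": 0, "hand": -0.5}, {"dx": 0, "dy": 0, "dz": -2, "spin": 0, "hand": -0.5}, {"dx": 0, "dy": 0, "dz": -3, "spin": 0, "hand": -0.5}, {"dx": 0, "dy": 0, "dz": -4, "spin": 0, "hand": -0.5}, {"dx": 0, "dy": 0, "dz": -5, "spin": 0, "hand": -0.5}, {"dx": 0, "dy": 0, "dz": -6, "spin": 0, "hand": -0.5}, {"dx": 0, "dy": 0, "dz": -7, "spin": 0, "hand": -0.5}, {"dx": 0, "dy": 0, "dz": -7.7, "spin": 0, "hand": -0.5}, {"dx": 0, "dy": 0, "dz": -8, "spin": 0, "hand": -0.5}, {"dx": 0, "dy": 0, "dz": -8, "spin": 0, "hand": -0.5}, {"dx": 0, "dy": 0, "dz": -8, "spin": 0, "hand": -0.5}, {"dx": 0, "dy": 0, "dz": -8, "spin": 0, "hand": -0.5}]'

```text
time: 9.68
eef_pos: [0.5128, -0.0182, 0.1944]
ee_rot: [-0.0, 1.0, -0.0, -0.0]
contact_force: [0.2, -0.3, -1.7]
width: 0.398
grip_force: 30.0
```

```bash
python3 - <<'E'
from h import *
np.set_printoptions(precision=4,suppress=True)
w=arm.capture("wrist"); c=arm.capture("scene"); t=arm.capture("top")
b=cv2.resize(c["pixels"][170:290,180:340],(480,360))
im=np.zeros((480,800,3),np.uint8); im[:,:320]=w["pixels"][:,160:480]; im[:360,320:]=b
cv2.imwrite("pics/mix6.png",im[:,:,::-1])
s=arm.read_state(); print(s["eef_pos"],s["ee_rot"],s["width"],s["grip_force"],s["contact_force"],s["qpos"])
g=t["pixels"][240:330,140:235].astype(int); m=(g.min(2)>150).astype(np.uint8)
n,l,st,ce=cv2.connectedComponentsWithStats(m); i=1+st[1:,4].argmax(); print(st[i],at_z(t,ce[i]+[140,240],.015))
E
```

```text
[ 0.5129 -0.0182  0.1945] [-0.      1.     -0.0001 -0.0004] 0.39222685564785764 29.96592253446579 [ 0.3005 -0.6287 -2.5114] [-0.0809  0.1104  2.119   0.      0.9131  1.4901]
[  15   11   61   60 2845] [0.4439 0.3261 0.015 ]
```

View pics/mix6.png

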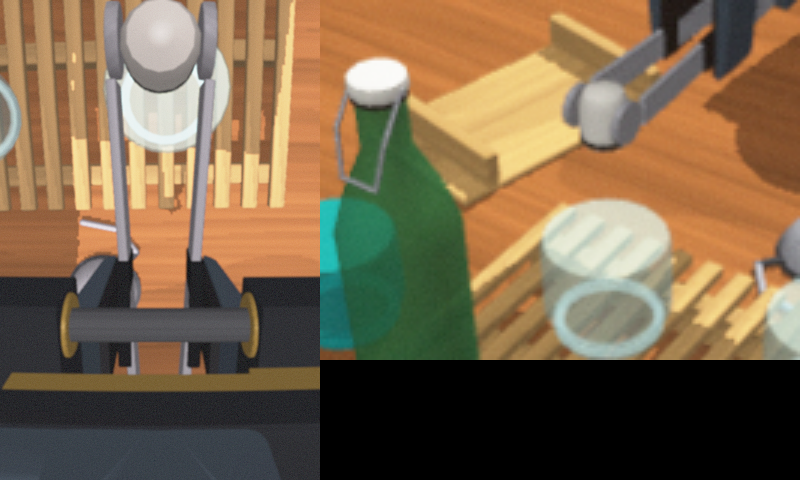

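The stopper is between the heads (mix px 603,112), clear above its bare jar. The saucer centre is at about (0.442, 0.326). I move there level and gently, heading unchanged.

Request:
servo_tool --steps '[{"dx": -0.2, "dy": -0.4, "dz": 0, "spin": 0, "hand": -0.5}, {"dx": -0.6, "dy": -1.2, "dz": 0, "spin": 0, "hand": -0.5}, {"dx": -1.3, "dy": -2.5, "dz": 0, "spin": 0, "hand": -0.5}, {"dx": -2.2, "dy": -4.3, "dz": 0, "spin": 0, "hand": -0.5}, {"dx": -3.3, "dy": -6.4, "dz": 0, "spin": 0, "hand": -0.5}, {"dx": -4.4, "dy": -8.5, "dz": 0, "spin": 0, "hand": -0.5}, {"dx": -5.5, "dy": -10.7, "dz": 0, "spin": 0, "hand": -0.5}, {"dx": -6.6, "dy": -12.8, "dz": 0, "spin": 0, "hand": -0.5}, {"dx": -7.7, "dy": -14.9, "dz": 0, "spin": 0, "hand": -0.5}, {"dx": -8.8, "dy": -17.1, "dz": 0, "spin": 0, "hand": -0.5}, {"dx": -9.9, "dy": -19.2, "dz": 0, "spin": 0, "hand": -0.5}, {"dx": -11, "dy": -21.3, "dz": 0, "spin": 0, "hand": -0.5}, {"dx": -12.1, "dy": -23.5, "dz": 0, "spin": 0, "hand": -0.5}, {"dx": -13.2, "dy": -25.6, "dz": 0, "spin": 0, "hand": -0.5}, {"dx": -14.3, "dy": -27.7, "dz": 0, "spin": 0, "hand": -0.5}, {"dx": -15.4, "dy": -29.8, "dz": 0, "spin": 0, "hand": -0.5}, {"dx": -16.4, "dy": -31.8, "dz": 0, "spin": 0, "hand": -0.5}, {"dx": -17.2, "dy": -33.3, "dz": 0, "spin": 0, "hand": -0.5}, {"dx": -17.6, "dy": -34.2, "dz": 0, "spin": 0, "hand": -0.5}, {"dx": -17.8, "dy": -34.5, "dz": 0, "spin": 0, "hand": -0.5}]'

```text
time: 11.5
eef_pos: [0.3344, 0.3279, 0.1949]
ee_rot: [-0.0, 1.0, 0.001, -0.0]
contact_force: [-0.2, -0.1, -1.6]
width: 0.393
grip_force: 30.0
```

Request:
servo_tool --steps '[{"dx": 0, "dy": 0, "dz": 0, "spin": 0, "hand": -0.5}, {"dx": 0, "dy": 0, "dz": 0, "spin": 0, "hand": -0.5}, {"dx": 0, "dy": 0, "dz": 0, "spin": 0, "hand": -0.5}, {"dx": 0, "dy": 0, "dz": 0, "spin": 0, "hand": -0.5}, {"dx": 0, "dy": 0, "dz": 0, "spin": 0, "hand": -0.5}]'

```text
time: 11.92
eef_pos: [0.3356, 0.3263, 0.1949]
ee_rot: [-0.0, 1.0, -0.001, 0.0]
contact_force: [-0.6, 0.6, -1.8]
width: 0.393
grip_force: 30.0
```

```bash
python3 - <<'E'
from h import *
np.set_printoptions(precision=4,suppress=True)
w=arm.capture("wrist"); t=arm.capture("top")
im=np.zeros((480,800,3),np.uint8); im[:,:320]=w["pixels"][:,160:480]; im[:480,320:]=cv2.resize(t["pixels"][80:400,100:420],(480,480))
cv2.imwrite("pics/mix7.png",im[:,:,::-1])
s=arm.read_state(); e=np.array(s["eef_pos"]); Rm=R.from_quat(np.roll(s["ee_rot"],-1)).as_matrix()
print(e,s["width"],s["grip_force"],s["contact_force"],s["joint_vel"],s["time"])
X,uv=cloud(w,(260,0,380,110)); T=(X-e)@Rm
q=X[(np.hypot(T[:,0]-.107,T[:,1]-.0015)<.0145)&(X[:,2]>.18)]; print("stopper",len(q),q.min(0),q.max(0))
E
```

```text
[0.3355 0.3265 0.195 ] 0.3979221725377553 29.965997636318207 [-0.0394 -0.3761 -2.1406] [ 0.0037  0.0008 -0.0004 -0.0005  0.0013  0.0006] 12.0167
stopper 5143 [0.428  0.3104 0.2189] [0.4557 0.3393 0.2324]
```

View pics/mix7.png

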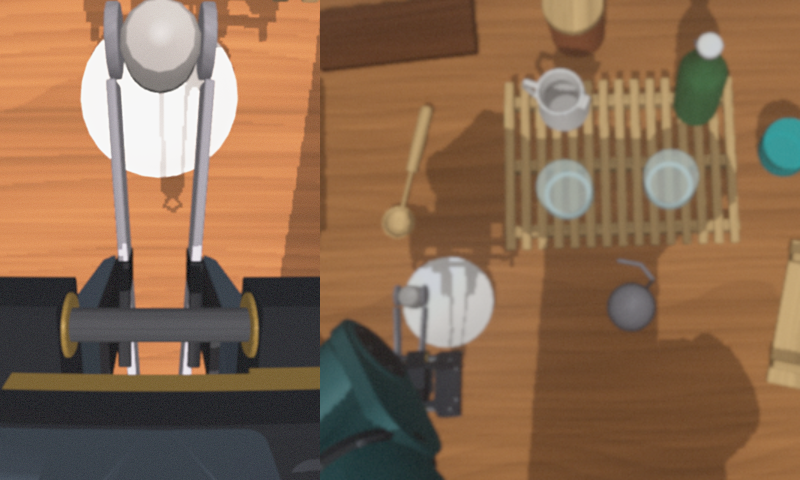

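The stopper is held in the heads, measured at (0.442, 0.325, 0.214) against a saucer centre of (0.442, 0.326). The top view's sideways offset (412,295 vs 448,302) is parallax from the height. The other things stand in place, so I hand in.

```bash
python3 -c "
from rig import arm
print(arm.job_done())"
```

```text
the job is handed in; nothing more can be done
None
```

I handed the job in with the stopper held still in the tongs about 21 cm above the middle of the saucer and the jars, bottle, jug, strainer, mug and spoon not touched; the hand-in returned no verdict.

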